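Slide the carving board into its locating notches and turn the catch over it

TASK

Push the plywood carving board, with the marble torso standing on it, along its rails until it drops into the locating notches, then push the red catch by its peg all the way round until it lies straight across the board's edge. Only push with the closed fingertips: do not lift the board, do not touch the torso, and leave the tools and other things around the rails where they are.

Things in the scene. Friction and masses are not known exactly. Their poses are not given: they have to be found in the camera images.
- rails: Fixed rail jig, plywood base 360 x 250 x 12 mm. Origin on the bench top below where the board's centre must end; x along the rails, the way to push; z up. Steel rails 24 mm wide at y = +-55, from x = -210 to +130, tops at z = 30. Wooden side guides (y = 82 to 94 either side, tops z = 45, yellow marks beside the notches) give the board 2 mm play a side. No end stop.
- seat (a point): Where the board's origin ends when it has dropped: rails x = 0, y = 0, z = 23 mm. Both rails have notches 21 mm wide along x and 7 mm deep, centred 70 mm before and 70 mm beyond this point; the board's two cleats drop into them together. A board pushed fast can skip over the notches.
- board: Loose plywood board 200 (x, parallel to the rails' x) x 160 x 20 mm, 0.4 kg; slab 9 to 29 mm above the origin. Below it two cross cleats, 16 mm wide, 9 mm deep, at x = +-70; origin at its centre, level with the cleats' undersides. It starts with cleats on the rails (rails z = 30, x = -115 to -60) and drops 7 mm to z = 23 at rails x = 0 (+-2.5 mm play). Sliding takes 3 to 12 N.
- batten (a point): Middle of the board's rear end face, where to push it (towards rails +x), 100 mm behind its origin and 30 mm above it. The face is formed by the slab and, standing on it, a dark wooden batten 16 mm thick, 150 mm wide, rising to 51 mm above the board's origin; in all, from 9 to 51 mm above the origin.
- torso_mid (a point): Middle (half-way up) of the loose white marble torso, 62 x 58 mm at the foot, 72 mm high, about 0.35 kg, standing on the board.
- torso_spot (a point): Point on the board's top face over which the torso stands.
- catch_pivot (a point): Pivot axis (vertical) of the red swing catch, on a post outside the guide at rails x = 55, y = 108 mm; the point is half-way up the catch's bar.
- catch (a joint): Catch angle. 0: bar along the rails' +x, beside the board's way; grows clockwise seen from above to 1.571 (stop), bar along the rails' -y across the board's edge. Stays where left. Bar 88 x 20 x 10 mm, underside 56, top 66 mm above the bench: it clears the seated board (slab top 52 mm) but strikes one that has not dropped.
- catch_peg (a point): Middle of the catch's upright red peg, 16 mm in diameter, 60 mm from the pivot axis; it stands on the bar from 66 to 98 mm above the bench (this point at 82 mm).
- hammer: Stone hammer lying on the bench, a bystander.
- brush: Bench brush lying on the bench, a bystander.
- chisel: Red-handled stone chisel 200 mm long lying on the bench beyond the front (+x) end of the rails, a bystander.
- tin: Tin can with red label, 68 mm wide, 90 mm high, a bystander.
- offcut: Marble offcut 80 x 60 x 50 mm, a bystander.
- mug: Blue mug 85 mm high, a bystander.
- wedge: Wooden wedge block 70 x 30 x 22 mm lying on the bench on the far side of the rails, a bystander.
- torso: The same marble torso; origin at the centre of its underside.
There are look-alikes about, which are no part of the job. What is shaped like the torso but pink, purple or yellow is not meant.

How it is judged:
By the outcome, as a careful person would: the job done as asked, in the order asked, and still so for the second after the job is handed in, with the robot touching nothing.
It also fails if it takes over 58 s, if anything falls off the work surface, if the arm or the gripper's body presses on something with over 40 N, if the wrist force passes 120 N, or if a joint passes its speed limit or range.

ROBOT

A 7-joint arm with a two-finger parallel gripper is mounted at the origin on the work surface. World frame = base frame: x ahead of the robot, y to its left, z up, the work surface at z = 0. Lengths are in mm, angles in degrees, forces in N, time in s.
With the tool pointing down it reaches from about 400 to 925 mm from the base axis. Payload 4.1 kg.
Tool frame: the origin (TCP) lies at the very end of the fingers, on their centre line; the grasp point (between the pads) lies 19 mm behind it (bot.grasp_offset is the z of the grasp point in the tool frame, in mm); z points along the fingers, y is the line along which they close (so a half turn about z gives the same grasp; the last joint's range is limited). The gripper opens to 85 mm and grips with 20 to 120 N. Pads are 22 mm wide; open, the fingers measure 114 mm over their backs; the gripper's body (76 mm by 85 mm) begins 54 mm behind the grasp point. The pads swing forward as they close: fully open they stand 13 mm farther back than shut.
Start: joints at [60.332, 22.827, 2.584, 88.041, -1.071, 69.15, -2.905], TCP at [264.371, -593.845, 231.347] pointing down, gripper open.
Joint ranges: [-161.44, 161.44], [-28.35, 127.94], [-78.24, 83.42], [0, 140.83], [-78.03, 258.03], [13.02, 114.36], [-168.23, 168.23]. Speed limits (degrees/s): [147.25, 147.25, 180, 180, 180, 180, 180].

INTERFACE

Orientations are given as [roll, pitch, yaw] about the fixed x, y, z axes, in that order (R = Rz(yaw) Ry(pitch) Rx(roll)).
In Python, from bench import bot, viewer gives the robot as it stands. The module is installed in compiled form; this text tells all that it offers.
- The arm moves only by the tool send_rows, never from a script. Its argument "commands" is a list of rows, each an object of numbers: "x", "y", "z": the shift along the tool's x, y, z in cm; "wx", "wy", "wz": the turn, a rotation vector about the tool's x, y, z in rad; "fingers": the closure in counts, from 0 (fully open) to 255 (shut). In form: [{"x": .., "y": .., "z": .., "wx": .., "wy": .., "wz": .., "fingers": ..}, ...]. A call has 1 to 12 rows; each row shifts and turns the commanded pose from where the row before left it, along the tool's axes as they then stand; what a row does not reach is not made up. A row lasts 1/10 s, in which the tool goes at most 50 mm and 8.59 degrees, less where a joint would pass 70% of its speed; a pose out of reach is approached as far as the arm can. A call is refused whole if a number of a shift passes 5 or a number of a turn 0.15, either way. A call with a gripper value outside its range is refused whole. The fingers move at their own pace and stop on an object; "grip_force" is the grip in N (left out, the last holds). Time passes only in rows, so rows that do not move let the fingers close. It gives the time, the measured TCP pose, the force, the opening and the grip force at its end, in the units of the state.
- bot.get_state(): the state, without advancing time (a new reading comes with each control period).
- viewer.snapshot(name): name is "scene" or "top" or "wrist"; returns the picture (480x640x3 uint8, red, green, blue); there is no depth.
- viewer.calibration(name): a dict with "intrinsics" (3x3 intrinsics, pixels), "dist_coeffs" ([k1, k2, p1, p2, k3] as OpenCV has them; the pictures are not rectified), "world_to_cam" (4x4, takes a point from world to camera coordinates); the wrist camera has in their place "tool_from_camera" (4x4, takes a point from camera to tool coordinates, whose origin is the TCP and whose axes are the flange's). Camera axes: x right, y down, z forward; pixel columns grow to the right and rows downward; lengths in mm; the calibration is good to about 2 mm. A picture is of the moment at which its call begins: read the wrist's pose just before it. calibration takes no time and is no camera call.
- bot.sign_off(): hands the job in; it is judged then, once.
The state is a dict: "time": time; "q": joint angles; "qvel": joint speeds; "effort": joint torques, N m; "tcp_pos": TCP position; "orientation": TCP orientation; "force": force on the tool from outside, world axes, zero at the start; "wrist_torque": the same for the moment, N m; "width": finger opening in mm; "gripper_force": force on a finger pad.
Only numpy, scipy, OpenCV 4.12 (cv2) and the standard library are available. Lean on these libraries where they do the work, as an engineer would, in place of code of your own. Each camera call takes 0.05 s, during which the arm holds its last target. There are 200 camera calls.

## Working session

There is one attempt and no reset: what is moved stays moved. The work goes in short steps, Python scripts to look and compute and a tool call to move; the robot and the scene stay as the last step left them, time stands still between calls to the robot, and variables do not carry over. Pictures are saved under pics/ and viewed, at most 10 in all, crops included, and the job is handed in when it is done.

Besides the shell and the picture viewer there is one more tool, called after ">>>" as name(argument=value, ...) on one line, values as JSON. send_rows: Moves the arm, as the interface text tells. Its arguments: {"type":"object","properties":{"commands":{"type":"array"},"grip_force":{"type":"number"}},"required":["commands"]}

```bash
mkdir -p pics; python3 - <<'E'
from bench import bot, viewer
import cv2
for n in ("scene","top"):
    cv2.imwrite(f"pics/{n}0.png",viewer.snapshot(n)[:,:,::-1])
s=bot.get_state();print(s['tcp_pos'],s['orientation'],s['time'],s['force'],s['width'])
for n in ("scene","top"):print(viewer.calibration(n))
E
```

```text
[ 264.10889539 -593.29383369  230.34995688] [-1.79897508e+02  7.44046704e-03  2.39998578e+01] 0.1 [ 0.66069048 -0.11393345 -0.00833869] 85.35799001993243
{'intrinsics': array([[449.93203009,   0.        , 324.35571966],
       [  0.        , 449.93203009, 236.48613206],
       [  0.        ,   0.        ,   1.        ]]), 'dist_coeffs': array([-0.03604903,  0.        ,  0.        ,  0.        ,  0.        ]), 'world_to_cam': array([[-8.94064955e-01,  4.47696115e-01,  1.46984550e-02,
         4.51759625e+02],
       [ 2.41376799e-01,  5.09160964e-01, -8.26130955e-01,
        -9.72905045e+01],
       [-3.77339498e-01, -7.35066869e-01, -5.63286429e-01,
         1.31765125e+03],
       [ 0.00000000e+00,  0.00000000e+00,  0.00000000e+00,
         1.00000000e+00]])}
{'intrinsics': array([[599.28731697,   0.        , 312.05027696],
       [  0.        , 599.28731697, 240.81112514],
       [  0.        ,   0.        ,   1.        ]]), 'dist_coeffs': array([-0.16807054,  0.        ,  0.        ,  0.        ,  0.        ]), 'world_to_cam': array([[ 2.65315995e-02, -9.99630956e-01,  5.83324870e-03,
         1.95592995e+01],
       [-9.77134412e-01, -2.71650799e-02, -2.10880057e-01,
         5.41274826e+02],
       [ 2.10960694e-01, -1.04882807e-04, -9.77494539e-01,
         1.54236637e+03],
       [ 0.00000000e+00,  0.00000000e+00,  0.00000000e+00,
         1.00000000e+00]])}
```

View pics/scene0.png

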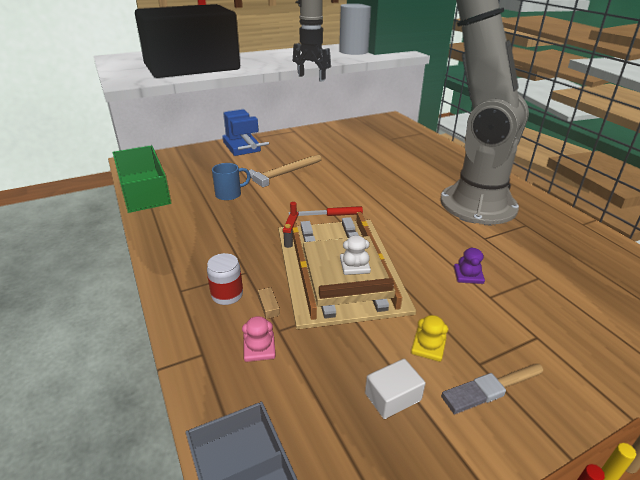

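View pics/top0.png

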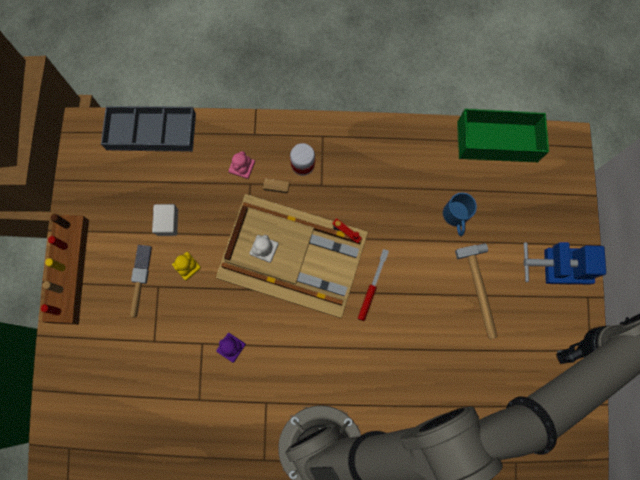

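The top view shows the jig at about (217–368, 195–315), with rails +x pointing right and slightly down (world −y). The batten is at (235,235), the torso at (263,247) and the catch at (347,231). I'll crop in to get the corners.

```bash
cat > h.py <<'E'
import numpy as np, cv2
from bench import bot, viewer
def ray(n,px):
    c=viewer.calibration(n)
    u=cv2.undistortPoints(np.array(px,float).reshape(-1,1,2),c['intrinsics'],c['dist_coeffs']).reshape(-1,2)
    if n=='wrist':
        from scipy.spatial.transform import Rotation as R
        s=bot.get_state(); T=np.eye(4);T[:3,:3]=R.from_euler('xyz',s['orientation'],degrees=True).as_matrix();T[:3,3]=s['tcp_pos']
        W=T@c['tool_from_camera']
    else: W=np.linalg.inv(c['world_to_cam'])
    d=np.c_[u,np.ones(len(u))]@W[:3,:3].T
    return W[:3,3],d
def onplane(n,px,z):
    o,d=ray(n,px); return o+d*((z-o[2])/d[:,2])[:,None]
def proj(n,P):
    c=viewer.calibration(n);M=c['world_to_cam']
    return cv2.projectPoints(np.array(P,float).reshape(-1,1,3),cv2.Rodrigues(M[:3,:3])[0],M[:3,3],c['intrinsics'],c['dist_coeffs'])[0].reshape(-1,2)
E
python3 - <<'E'
import cv2
a=cv2.imread('pics/top0.png')[185:325,205:385]
cv2.imwrite('pics/topc.png',cv2.resize(a,None,fx=4.2,fy=4.2,interpolation=cv2.INTER_CUBIC))
E
```

```text
(no output)
```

View pics/topc.png

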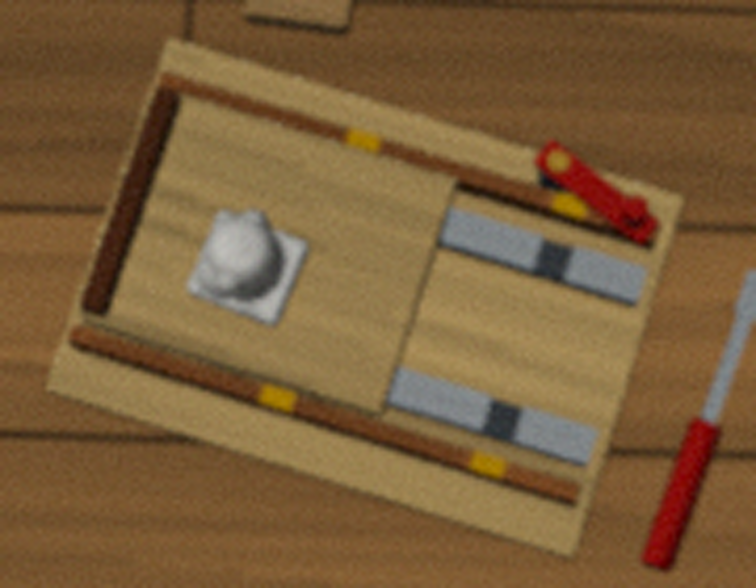

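```bash
cat > fit.py <<'E'
from h import *
f=lambda L:[(205+(x+.5)/4.2-.5,185+(y+.5)/4.2-.5) for x,y in L]
Y=onplane('top',f([(363,140),(570,206),(277,397),(488,463)]),45)
c=onplane('top',f([(168,38),(683,195),(575,555),(48,388)]),12)
ex=(Y[1]-Y[0]+Y[3]-Y[2])[:2];ex/=np.linalg.norm(ex)
ey=np.array([-ex[1],ex[0]]);O=Y.mean(0)[:2]
loc=lambda P:np.c_[(P[:,:2]-O)@ex,(P[:,:2]-O)@ey].round(1)
E
python3 - <<'E'
from fit import *
print(O,ex,np.degrees(np.arctan2(ex[1],ex[0])))
print('marks',loc(Y));print('base',loc(c))
print('notch',loc(onplane('top',f([(553,260),(502,420)]),26)))
print('board front',loc(onplane('top',f([(457,180),(382,414)]),59)))
print('batten',loc(onplane('top',f([(180,95),(106,315),(162,92),(84,308)]),81)))
print('torso foot',loc(onplane('top',f([(303,240),(275,325),(188,292)]),63)))
print('pivot/peg',loc(onplane('top',f([(558,160)]),66)),loc(onplane('top',f([(633,213)]),98)))
E
```

```text
[501.02368665  50.06290349] [-0.27940373 -0.96017371] -106.22462043058826
marks [[-70.2  88. ]
 [ 70.1  87.2]
 [-69.8 -88. ]
 [ 70.  -87.2]]
base [[-219.7  122.7]
 [ 138.2  124.8]
 [ 140.2 -122.6]
 [-216.8 -124.2]]
notch [[ 69.8  54. ]
 [ 69.8 -55.7]]
board front [[ -3.4  78. ]
 [ -2.3 -79.8]]
batten [[-186.3   72.1]
 [-184.   -76.3]
 [-197.9   70.5]
 [-198.6  -76.4]]
torso foot [[ -84.1   10.1]
 [ -83.6  -47.2]
 [-142.7  -44. ]]
pivot/peg [[ 54.3 108.6]] [[109.6  82.5]]
```

Every check agrees with the given sizes: marks at (±70, ±88), notches at x=70, base 360 x 248 mm. Estimates:
- **Board:** origin near rails x=−103.
- **Catch:** about 25° in, so its bar would overlap the path of the undropped board. I'll ease it open first.

Next I turn the tool so its axes line up with the rails and close the fingers.

>>> send_rows(commands=[{"wz":-0.145,"fingers":255},{"wz":-0.145,"fingers":255},{"wz":-0.145,"fingers":255},{"wz":-0.145,"fingers":255},{"wz":-0.145,"fingers":255},{"wz":-0.145,"fingers":255},{"fingers":255},{"fingers":255}], grip_force=80)

```text
schema error: expected keys x, y, z, wx, wy, wz, fingers
```

```bash
cat > go.py <<'E'
from fit import *
from scipy.spatial.transform import Rotation as R
def go(*targets):
    s=bot.get_state();p=np.array(s['tcp_pos']);M=R.from_euler('xyz',s['orientation'],degrees=True).as_matrix()
    w=s['orientation'];F=np.array(s['force'])
    print('t',s['time'],'yaw',np.round(w,2),'rails',loc(p[None])[0],'z',round(p[2],1),'F',(F[:2]@ex).round(1),(F[:2]@ey).round(1),F[2].round(1),'w',round(s['width'],1))
    for x,y,z in targets:
        t=np.r_[O+x*ex+y*ey,z];print((x,y,z),'tool cm',((t-p)@M/10).round(2));p=t
E
python3 -c "
from go import *
go((113,45,200),(113,45,74),(113,80.5,74))"
```

```text
t 0.1 yaw [-1.799e+02  1.000e-02  2.400e+01] rails [683.9 -47.7] z 230.3 F -0.1 0.7 -0.0 w 85.4
(113, 45, 200) tool cm [ 43.95 -37.6    3.1 ]
(113, 45, 74) tool cm [ 0.    0.02 12.6 ]
(113, 80.5, 74) tool cm [ 2.71  2.29 -0.  ]
```

>>> send_rows(commands=[{"x":0,"y":0,"z":0,"wx":0,"wy":0,"wz":-0.145,"fingers":255},{"x":0,"y":0,"z":0,"wx":0,"wy":0,"wz":-0.145,"fingers":255},{"x":0,"y":0,"z":0,"wx":0,"wy":0,"wz":-0.145,"fingers":255},{"x":0,"y":0,"z":0,"wx":0,"wy":0,"wz":-0.145,"fingers":255},{"x":0,"y":0,"z":0,"wx":0,"wy":0,"wz":-0.145,"fingers":255},{"x":0,"y":0,"z":0,"wx":0,"wy":0,"wz":-0.145,"fingers":255},{"x":0,"y":0,"z":0,"wx":0,"wy":0,"wz":0,"fingers":255},{"x":0,"y":0,"z":0,"wx":0,"wy":0,"wz":0,"fingers":255}], grip_force=80)

```text
time: 0.9
tcp_pos: [264.2, -593.7, 230.9]
orientation: [-180.0, -0.0, 73.7]
force: [0.1, 0.6, -0.4]
width: -0.1
gripper_force: 0.0
```

```bash
python3 -c "
from go import *
go((113,45,200),(113,45,74),(113,80.5,74))"
```

```text
t 0.9 yaw [-1.7998e+02 -3.0000e-02  7.3670e+01] rails [684.3 -47.6] z 230.9 F -0.6 -0.0 -0.4 w -0.1
(113, 45, 200) tool cm [57.14  9.15  3.12]
(113, 45, 74) tool cm [-1.00e-02  1.00e-02  1.26e+01]
(113, 80.5, 74) tool cm [ 0.01  3.55 -0.  ]
```

>>> send_rows(commands=[{"x":4,"y":0.6,"z":0,"wx":0,"wy":0,"wz":0,"fingers":255},{"x":4,"y":0.6,"z":0,"wx":0,"wy":0,"wz":0,"fingers":255},{"x":4,"y":0.6,"z":0,"wx":0,"wy":0,"wz":0,"fingers":255},{"x":4,"y":0.6,"z":0,"wx":0,"wy":0,"wz":0,"fingers":255},{"x":4,"y":0.6,"z":0,"wx":0,"wy":0,"wz":0,"fingers":255},{"x":4,"y":0.6,"z":0,"wx":0,"wy":0,"wz":0,"fingers":255},{"x":4,"y":0.6,"z":0,"wx":0,"wy":0,"wz":0,"fingers":255},{"x":4,"y":0.6,"z":0,"wx":0,"wy":0,"wz":0,"fingers":255},{"x":4,"y":0.6,"z":0,"wx":0,"wy":0,"wz":0,"fingers":255},{"x":4,"y":0.6,"z":0,"wx":0,"wy":0,"wz":0,"fingers":255},{"x":4,"y":0.6,"z":0,"wx":0,"wy":0,"wz":0,"fingers":255},{"x":4,"y":0.6,"z":0,"wx":0,"wy":0,"wz":0,"fingers":255}])

```text
time: 2.1
tcp_pos: [467.5, -151.3, 231.5]
orientation: [180.0, 0.0, 73.7]
force: [0.5, -0.3, -0.4]
width: 0.1
gripper_force: 0.0
```

```bash
python3 -c "
from go import *
go((113,45,200),(113,45,74),(113,80.5,74))"
```

```text
t 2.1 yaw [1.7997e+02 2.0000e-02 7.3680e+01] rails [202.7  24.1] z 231.5 F 0.1 0.6 -0.4 w 0.1
(113, 45, 200) tool cm [8.98 2.08 3.15]
(113, 45, 74) tool cm [ 0.00e+00 -1.00e-02  1.26e+01]
(113, 80.5, 74) tool cm [0.01 3.55 0.  ]
```

>>> send_rows(commands=[{"x":3,"y":0.7,"z":0,"wx":0,"wy":0,"wz":0,"fingers":255},{"x":3,"y":0.7,"z":0,"wx":0,"wy":0,"wz":0,"fingers":255},{"x":3,"y":0.7,"z":0,"wx":0,"wy":0,"wz":0,"fingers":255},{"x":0,"y":0,"z":0,"wx":0,"wy":0,"wz":0,"fingers":255}])

```text
time: 2.5
tcp_pos: [514.1, -66.9, 231.6]
orientation: [179.9, -0.2, 74.2]
force: [-0.3, -0.2, 0.3]
width: -0.4
gripper_force: 0.0
```

```bash
python3 -c "
from go import *
go((113,45,74))
cv2.imwrite('pics/w1.png',viewer.snapshot('wrist')[:,:,::-1])"
```

```text
t 2.5 yaw [179.94  -0.19  74.15] rails [108.7  45.2] z 231.6 F 0.3 -0.2 0.3 w -0.4
(113, 45, 74) tool cm [-0.48 -0.04 15.76]
```

View pics/w1.png

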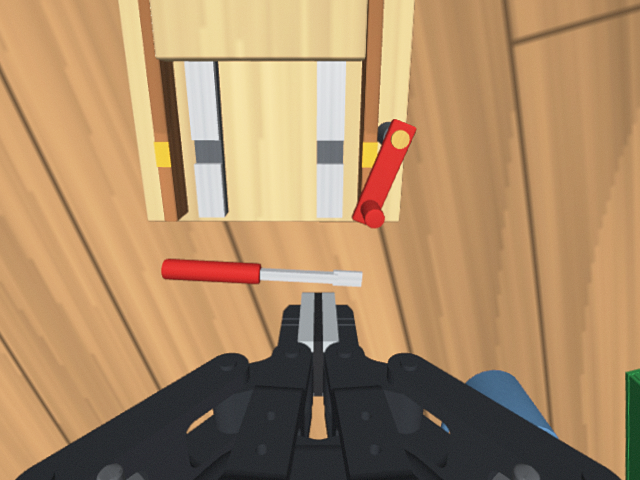

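The wrist view shows the catch swung in, with its pivot at (400,139) and peg top at (374,217). The notches are at (208,152) and (330,152).

```bash
python3 -c "
from go import *
print('peg',loc(onplane('wrist',[(374,217)],98)),'piv',loc(onplane('wrist',[(400,139)],66)),'notch',loc(onplane('wrist',[(208,152),(330,152)],26)),'front',loc(onplane('wrist',[(158,59),(365,59)],59)))"
```

```text
peg [[109.1  87.6]] piv [[ 54.7 109.7]] notch [[ 70.3 -52.9]
 [ 70.   56.3]] front [[ -3.5 -75.9]
 [ -3.6  80.6]]
```

>>> send_rows(commands=[{"x":-0.4,"y":0,"z":4,"wx":0,"wy":0,"wz":0,"fingers":255},{"x":0,"y":0,"z":4,"wx":0,"wy":0,"wz":0,"fingers":255},{"x":0,"y":0,"z":4,"wx":0,"wy":0,"wz":0,"fingers":255},{"x":0,"y":0,"z":3.6,"wx":0,"wy":0,"wz":0,"fingers":255},{"x":0,"y":0,"z":0,"wx":0,"wy":0,"wz":0,"fingers":255},{"x":0,"y":0.9,"z":0,"wx":0,"wy":0,"wz":0,"fingers":255},{"x":0,"y":0.9,"z":0,"wx":0,"wy":0,"wz":0,"fingers":255},{"x":0,"y":0.8,"z":0,"wx":0,"wy":0,"wz":0,"fingers":255},{"x":0,"y":0.8,"z":0,"wx":0,"wy":0,"wz":0,"fingers":255},{"x":0,"y":0,"z":0,"wx":0,"wy":0,"wz":0,"fingers":255}])

```text
time: 3.55
tcp_pos: [546.3, -85.9, 76.4]
orientation: [179.8, -0.1, 73.8]
force: [0.2, 0.4, 0.7]
width: 0.0
gripper_force: 0.0
```

```bash
python3 -c "
from go import *
go((113,78,74),(113,70,74),(113,70,200),(-240,0,200),(-240,0,52))"
```

```text
t 3.55 yaw [ 1.7979e+02 -7.0000e-02  7.3790e+01] rails [117.9  81.4] z 76.4 F -0.4 0.1 0.7 w 0.0
(113, 78, 74) tool cm [ 0.49 -0.34  0.24]
(113, 70, 74) tool cm [ 0.  -0.8 -0. ]
(113, 70, 200) tool cm [  0.02   0.05 -12.6 ]
(-240, 0, 200) tool cm [ 3.53e+01 -6.99e+00  2.00e-02]
(-240, 0, 52) tool cm [-0.02 -0.05 14.8 ]
```

>>> send_rows(commands=[{"x":0,"y":-1,"z":0,"wx":0,"wy":0,"wz":0,"fingers":255},{"x":0,"y":0,"z":-4,"wx":0,"wy":0,"wz":0,"fingers":255},{"x":0,"y":0,"z":-4,"wx":0,"wy":0,"wz":0,"fingers":255},{"x":0,"y":0,"z":-4,"wx":0,"wy":0,"wz":0,"fingers":255},{"x":0,"y":0,"z":-3,"wx":0,"wy":0,"wz":0,"fingers":255},{"x":4,"y":-1,"z":0,"wx":0,"wy":0,"wz":0,"fingers":255},{"x":4,"y":-1,"z":0,"wx":0,"wy":0,"wz":0,"fingers":255},{"x":4,"y":-1,"z":0,"wx":0,"wy":0,"wz":0,"fingers":255},{"x":4,"y":-1,"z":0,"wx":0,"wy":0,"wz":0,"fingers":255},{"x":4,"y":-1,"z":0,"wx":0,"wy":0,"wz":0,"fingers":255},{"x":4,"y":-1,"z":0,"wx":0,"wy":0,"wz":0,"fingers":255},{"x":4,"y":-1,"z":0,"wx":0,"wy":0,"wz":0,"fingers":255}])

```text
time: 4.75
tcp_pos: [543.6, 207.8, 225.3]
orientation: [180.0, 0.0, 73.9]
force: [-0.0, -0.7, 0.2]
width: -0.1
gripper_force: 0.0
```

>>> send_rows(commands=[{"x":4,"y":0,"z":0,"wx":0,"wy":0,"wz":0,"fingers":255},{"x":3,"y":0,"z":0,"wx":0,"wy":0,"wz":0,"fingers":255},{"x":0,"y":0,"z":0,"wx":0,"wy":0,"wz":0,"fingers":255}])

```text
time: 5.05
tcp_pos: [562.2, 279.4, 225.3]
orientation: [-179.9, -0.2, 74.3]
force: [-0.2, 0.0, 0.7]
width: -0.2
gripper_force: 0.0
```

```bash
python3 -c "
from go import *
go((-240,0,52))
a=viewer.snapshot('wrist')[:,:,::-1];b=viewer.snapshot('top')[:,:,::-1][170:330,200:400]
cv2.imwrite('pics/w2.png',cv2.hconcat([cv2.resize(a,(400,300)),cv2.resize(b,(400,320))[:300]]))"
```

```text
t 5.05 yaw [-179.88   -0.25   74.32] rails [-237.3   -5.4] z 225.3 F 0.0 -0.2 0.7 w -0.2
(-240, 0, 52) tool cm [ 0.19  0.58 17.33]
```

View pics/w2.png

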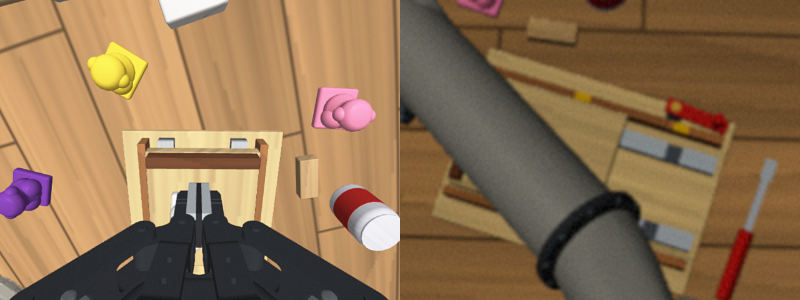

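The catch is now almost parallel to the rails, and the path behind the batten is clear. Next: descend behind the batten.

>>> send_rows(commands=[{"x":0.2,"y":0.2,"z":4.4,"wx":0,"wy":0,"wz":0,"fingers":255},{"x":0,"y":0,"z":4.4,"wx":0,"wy":0,"wz":0,"fingers":255},{"x":0,"y":0,"z":4.3,"wx":0,"wy":0,"wz":0,"fingers":255},{"x":0,"y":0,"z":4.2,"wx":0,"wy":0,"wz":0,"fingers":255},{"x":0,"y":0,"z":0,"wx":0,"wy":0,"wz":0,"fingers":255},{"x":-0.4,"y":0,"z":0,"wx":0,"wy":0,"wz":0,"fingers":255},{"x":-0.4,"y":0,"z":0,"wx":0,"wy":0,"wz":0,"fingers":255},{"x":-0.4,"y":0,"z":0,"wx":0,"wy":0,"wz":0,"fingers":255},{"x":-0.4,"y":0,"z":0,"wx":0,"wy":0,"wz":0,"fingers":255},{"x":-0.4,"y":0,"z":0,"wx":0,"wy":0,"wz":0,"fingers":255},{"x":-0.4,"y":0,"z":0,"wx":0,"wy":0,"wz":0,"fingers":255}])

```text
time: 6.25
tcp_pos: [561.7, 254.6, 54.3]
orientation: [179.8, -0.4, 73.9]
force: [1.6, 5.4, 1.5]
width: 0.3
gripper_force: 3.0
```

```bash
python3 -c "
from go import *
go((-125,-4,52),(-111,-4,52))"
```

```text
t 6.25 yaw [179.82  -0.42  73.91] rails [-213.3    1.1] z 54.3 F -5.7 0.0 1.5 w 0.3
(-125, -4, 52) tool cm [-8.83 -0.53  0.16]
(-111, -4, 52) tool cm [-1.4  -0.   -0.01]
```

>>> send_rows(commands=[{"x":-0.5,"y":0,"z":0,"wx":0,"wy":0,"wz":0,"fingers":255},{"x":-0.6,"y":0,"z":0,"wx":0,"wy":0,"wz":0,"fingers":255},{"x":-0.6,"y":0,"z":0,"wx":0,"wy":0,"wz":0,"fingers":255},{"x":-0.6,"y":0,"z":0,"wx":0,"wy":0,"wz":0,"fingers":255},{"x":-0.6,"y":0,"z":0,"wx":0,"wy":0,"wz":0,"fingers":255},{"x":-0.6,"y":0,"z":0,"wx":0,"wy":0,"wz":0,"fingers":255},{"x":-0.6,"y":0,"z":0,"wx":0,"wy":0,"wz":0,"fingers":255},{"x":-0.6,"y":0,"z":0,"wx":0,"wy":0,"wz":0,"fingers":255},{"x":-0.6,"y":0,"z":0,"wx":0,"wy":0,"wz":0,"fingers":255},{"x":-0.6,"y":0,"z":0,"wx":0,"wy":0,"wz":0,"fingers":255},{"x":-0.6,"y":0,"z":0,"wx":0,"wy":0,"wz":0,"fingers":255},{"x":-0.5,"y":0,"z":0,"wx":0,"wy":0,"wz":0,"fingers":255}])

```text
time: 7.45
tcp_pos: [542.5, 187.7, 54.3]
orientation: [179.8, -0.4, 73.9]
force: [2.5, 5.2, 1.3]
width: 0.2
gripper_force: 3.2
```

```bash
python3 -c "
from go import *
go((-125,-4,52),(-111,-4,52))"
```

```text
t 7.45 yaw [179.79  -0.42  73.94] rails [-143.7    1.4] z 54.3 F -5.7 1.0 1.3 w 0.2
(-125, -4, 52) tool cm [-1.87 -0.54  0.21]
(-111, -4, 52) tool cm [-1.4  -0.   -0.01]
```

Next: 1.6 cm at moderate speed, then slower.

>>> send_rows(commands=[{"x":-0.4,"y":0,"z":0,"wx":0,"wy":0,"wz":0,"fingers":255},{"x":-0.4,"y":0,"z":0,"wx":0,"wy":0,"wz":0,"fingers":255},{"x":-0.4,"y":0,"z":0,"wx":0,"wy":0,"wz":0,"fingers":255},{"x":-0.3,"y":0,"z":0,"wx":0,"wy":0,"wz":0,"fingers":255},{"x":-0.2,"y":0,"z":0,"wx":0,"wy":0,"wz":0,"fingers":255},{"x":-0.2,"y":0,"z":0,"wx":0,"wy":0,"wz":0,"fingers":255},{"x":-0.2,"y":0,"z":0,"wx":0,"wy":0,"wz":0,"fingers":255},{"x":-0.2,"y":0,"z":0,"wx":0,"wy":0,"wz":0,"fingers":255},{"x":-0.2,"y":0,"z":0,"wx":0,"wy":0,"wz":0,"fingers":255},{"x":-0.2,"y":0,"z":0,"wx":0,"wy":0,"wz":0,"fingers":255}])

```text
time: 8.45
tcp_pos: [535.1, 161.8, 54.2]
orientation: [179.8, -0.4, 74.0]
force: [3.2, 4.5, -1.5]
width: -0.1
gripper_force: 1.2
```

```bash
python3 -c "
from go import *
go((-113,-4,52))"
```

```text
t 8.45 yaw [179.78  -0.4   73.96] rails [-116.8    1.6] z 54.2 F -5.2 1.8 -1.5 w -0.1
(-113, -4, 52) tool cm [-0.38 -0.56  0.21]
```

>>> send_rows(commands=[{"x":-0.15,"y":0,"z":0,"wx":0,"wy":0,"wz":0,"fingers":255},{"x":-0.15,"y":0,"z":0,"wx":0,"wy":0,"wz":0,"fingers":255},{"x":-0.1,"y":0,"z":0,"wx":0,"wy":0,"wz":0,"fingers":255},{"x":0,"y":0,"z":0,"wx":0,"wy":0,"wz":0,"fingers":255}])

```text
time: 8.85
tcp_pos: [533.6, 157.0, 53.7]
orientation: [179.8, -0.3, 73.9]
force: [1.2, 5.8, 1.5]
width: 0.0
gripper_force: 2.9
```

>>> send_rows(commands=[{"x":-0.1,"y":0,"z":0,"wx":0,"wy":0,"wz":0,"fingers":255},{"x":0,"y":0,"z":0,"wx":0,"wy":0,"wz":0,"fingers":255}])

```text
time: 9.05
tcp_pos: [533.5, 157.0, 53.8]
orientation: [179.8, -0.4, 73.9]
force: [1.1, 6.6, 1.2]
width: 0.3
gripper_force: 3.7
```

```bash
python3 -c "
from go import *
go((-113,-4,52))
b=viewer.snapshot('scene')[:,:,::-1][190:340,265:425]
cv2.imwrite('pics/s3.png',cv2.resize(b,None,fx=4,fy=4,interpolation=cv2.INTER_CUBIC))"
```

```text
t 9.05 yaw [179.81  -0.4   73.93] rails [-111.7    1.3] z 53.8 F -6.6 -0.8 1.2 w 0.3
(-113, -4, 52) tool cm [ 0.13 -0.53  0.18]
```

View pics/s3.png

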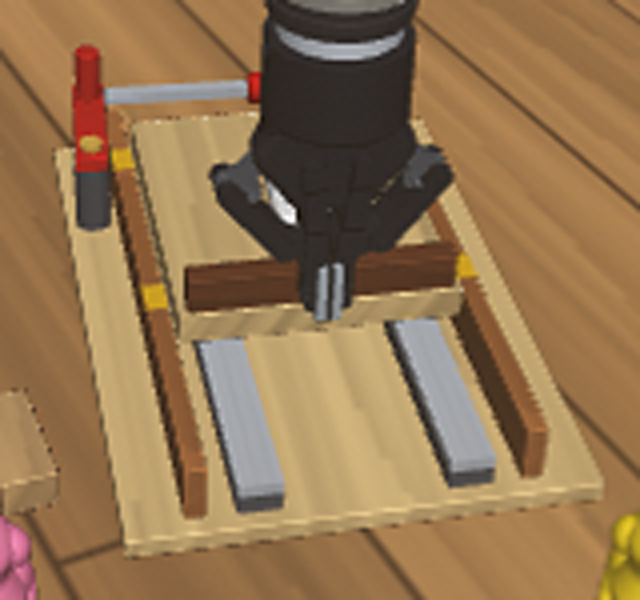

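>>> send_rows(commands=[{"x":-0.1,"y":0,"z":0,"wx":0,"wy":0,"wz":0,"fingers":255},{"x":0,"y":0,"z":0,"wx":0,"wy":0,"wz":0,"fingers":255}])

```text
time: 9.3
tcp_pos: [533.5, 157.0, 53.8]
orientation: [179.8, -0.5, 74.0]
force: [2.2, 7.9, -1.5]
width: -0.2
gripper_force: 4.5
```

>>> send_rows(commands=[{"x":-0.1,"y":0,"z":0,"wx":0,"wy":0,"wz":0,"fingers":255},{"x":0,"y":0,"z":0,"wx":0,"wy":0,"wz":0,"fingers":255}])

```text
time: 9.5
tcp_pos: [533.4, 157.0, 53.9]
orientation: [179.8, -0.6, 74.0]
force: [2.3, 10.6, -1.4]
width: 0.1
gripper_force: 5.3
```

```bash
python3 -c "
from go import *
go((-113,-4,52))
W=lambda x,y,z:np.r_[O+x*ex+y*ey,z]
for dz in (0,-7): print(proj('scene',[W(-100,80,59+dz),W(-100,80,39+dz),W(-100,-80,59+dz),W(-100,-80,39+dz),W(-100,75,81+dz),W(-100,-75,81+dz),W(100,80,59+dz)]).__sub__([265,190]).__mul__(4).round().tolist())
print(proj('scene',[W(-70,88,45),W(-70,-88,45),W(-219,124,12)]).__sub__([265,190]).__mul__(4).round().tolist())"
```

```text
t 9.5 yaw [179.78  -0.59  73.99] rails [-111.7    1.2] z 53.9 F -10.8 -0.8 -1.4 w 0.1
(-113, -4, 52) tool cm [ 0.13 -0.52  0.19]
[[175.0, 304.0], [175.0, 333.0], [462.0, 275.0], [459.0, 303.0], [184.0, 270.0], [457.0, 243.0], [126.0, 109.0]]
[[175.0, 314.0], [175.0, 343.0], [461.0, 285.0], [458.0, 313.0], [184.0, 281.0], [456.0, 254.0], [127.0, 119.0]]
[[152.0, 292.0], [459.0, 262.0], [124.0, 534.0]]
```

Force is rising while the tip stays at −111.7, so the board has stopped. The front looks dropped, but the rear may be held up by fingertip friction. I'll back off and look.

>>> send_rows(commands=[{"x":0.8,"y":0,"z":0,"wx":0,"wy":0,"wz":0,"fingers":255},{"x":2,"y":0,"z":0,"wx":0,"wy":0,"wz":0,"fingers":255},{"x":0,"y":0,"z":0,"wx":0,"wy":0,"wz":0,"fingers":255}])

```text
time: 9.8
tcp_pos: [539.0, 180.1, 52.5]
orientation: [-180.0, -0.0, 74.0]
force: [0.2, 0.2, -0.2]
width: -0.0
gripper_force: 0.0
```

```bash
python3 -c "
from go import *
go((-113,-4,52))
b=viewer.snapshot('scene')[:,:,::-1][190:340,265:425]
cv2.imwrite('pics/s4.png',cv2.resize(b,None,fx=4,fy=4,interpolation=cv2.INTER_CUBIC))"
```

```text
t 9.8 yaw [-1.800e+02 -4.000e-02  7.399e+01] rails [-1.354e+02  1.000e-01] z 52.5 F -0.2 0.1 -0.2 w -0.0
(-113, -4, 52) tool cm [-2.24 -0.42  0.05]
```

View pics/s4.png

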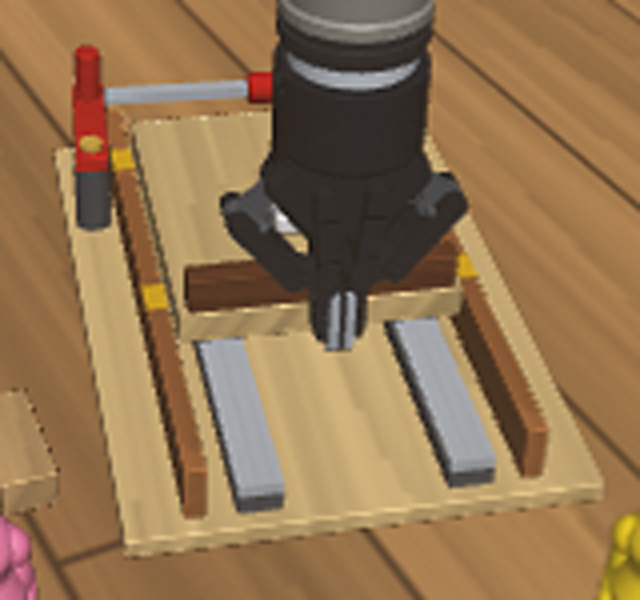

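The view is unchanged, and height is hard to judge by eye here. I'll lift clear, move over to the catch and triangulate the board's corners from there.

>>> send_rows(commands=[{"x":0,"y":0,"z":-4,"wx":0,"wy":0,"wz":0,"fingers":255},{"x":0,"y":0,"z":-4,"wx":0,"wy":0,"wz":0,"fingers":255},{"x":0,"y":0,"z":-4,"wx":0,"wy":0,"wz":0,"fingers":255},{"x":0,"y":0,"z":-4,"wx":0,"wy":0,"wz":0,"fingers":255},{"x":-4,"y":2,"z":0,"wx":0,"wy":0,"wz":0,"fingers":255},{"x":-4,"y":2,"z":0,"wx":0,"wy":0,"wz":0,"fingers":255},{"x":-4,"y":2,"z":0,"wx":0,"wy":0,"wz":0,"fingers":255},{"x":-4,"y":2,"z":0,"wx":0,"wy":0,"wz":0,"fingers":255},{"x":-4,"y":2,"z":0,"wx":0,"wy":0,"wz":0,"fingers":255},{"x":-4,"y":2,"z":0,"wx":0,"wy":0,"wz":0,"fingers":255},{"x":-1.2,"y":1.4,"z":0,"wx":0,"wy":0,"wz":0,"fingers":255},{"x":0,"y":0,"z":0,"wx":0,"wy":0,"wz":0,"fingers":255}])

```text
time: 11.05
tcp_pos: [597.1, -106.4, 211.5]
orientation: [-179.9, 0.1, 73.4]
force: [0.0, 0.5, 0.0]
width: -0.1
gripper_force: 0.0
```

```bash
python3 -c "
from go import *
go((117,134,76))
b=viewer.snapshot('scene')[:,:,::-1][190:340,265:425]; w=viewer.snapshot('wrist')[:,:,::-1]
cv2.imwrite('pics/w5.png',w);cv2.imwrite('pics/s5full.png',b)
c=np.full((600,800,3),0,np.uint8);c[:375,:400]=cv2.resize(b,(400,375),interpolation=cv2.INTER_CUBIC);c[:300,400:]=cv2.resize(w,(400,300))
t=viewer.snapshot('top')[:,:,::-1][185:325,205:385];c[320:600,400:760]=cv2.resize(t,(360,280))
cv2.imwrite('pics/c5.png',c)"
```

```text
t 11.05 yaw [-1.7994e+02  1.3000e-01  7.3420e+01] rails [123.4 136. ] z 211.5 F -0.5 -0.1 0.0 w -0.1
(117, 134, 76) tool cm [ 0.67 -0.19 13.54]
```

View pics/c5.png

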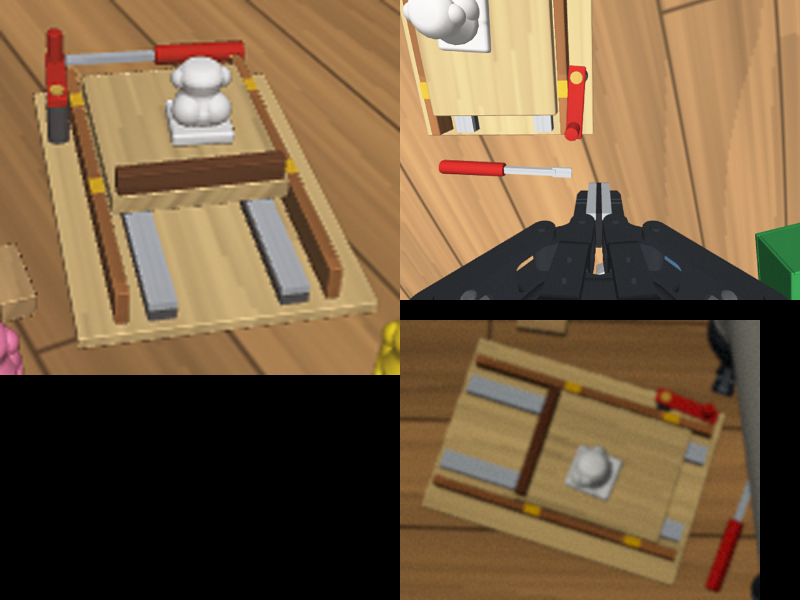

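```bash
python3 -c "
from go import *
W=lambda x,y,z:np.r_[O+x*ex+y*ey,z]
P=lambda *a:((proj('scene',a)-[265,190])*2.5).round(1).tolist()
print('marks',P(W(70,88,45),W(-70,88,45),W(70,-88,45),W(-70,-88,45)))
for x in(0,-1):
  for z in (30,23): print(x,z,'batten top rear L,R',P(W(x-100,75,z+51),W(x-100,-75,z+51)),'front L',P(W(x-84,75,z+51)),'slab bot',P(W(x-100,80,z+9),W(x-100,-80,z+9)),'front top L',P(W(x+100,80,z+29)))
px=[(67,184),(249.6,184)]
print([loc(onplane('wrist',px,z)).tolist() for z in(52,59)], loc(onplane('wrist',[(37,145),(260,142)],45)),loc(onplane('wrist',[(274,212),(282,123)],98)),loc(onplane('wrist',[(282,123)],66)))
b=cv2.imread('pics/s5full.png');hsv=cv2.cvtColor(b,cv2.COLOR_BGR2HSV)
m=cv2.inRange(hsv,(20,150,120),(32,255,255));n,l,s,c=cv2.connectedComponentsWithStats(m)
print([(s[i,4],(c[i]*2.5).round(1).tolist()) for i in range(1,n) if s[i,4]>4])
c=cv2.resize(b[25:100,25:125],None,fx=8,fy=8,interpolation=cv2.INTER_CUBIC);cv2.imwrite('pics/z5.png',c[:600,:800])"
```

```text
marks [[75.1, 96.8], [95.2, 182.6], [248.1, 81.7], [286.8, 163.5]]
0 30 batten top rear L,R [[114.9, 168.8], [285.6, 152.1]] front L [[112.0, 157.7]] slab bot [[109.4, 208.0], [287.0, 189.6]] front top L [[78.9, 68.2]]
0 23 batten top rear L,R [[115.0, 175.4], [284.9, 158.5]] front L [[112.1, 164.3]] slab bot [[109.4, 214.3], [286.4, 195.8]] front top L [[79.1, 74.2]]
-1 30 batten top rear L,R [[115.1, 169.5], [285.9, 152.7]] front L [[112.2, 158.4]] slab bot [[109.5, 208.8], [287.3, 190.3]] front top L [[79.1, 68.8]]
-1 23 batten top rear L,R [[115.1, 176.1], [285.2, 159.2]] front L [[112.3, 164.9]] slab bot [[109.6, 215.0], [286.7, 196.5]] front top L [[79.2, 74.7]]
[[[95.0, -68.6], [94.9, 79.6]], [[93.5, -63.9], [93.4, 80.8]]] [[ 64.6 -91.5]
 [ 62.7  88.3]] [[105.  103.8]
 [ 45.5 110.9]] [[ 47.1 108. ]]
[(np.int32(21), [249.8, 83.0]), (np.int32(17), [55.3, 89.0]), (np.int32(24), [75.9, 98.4]), (np.int32(24), [290.1, 165.3]), (np.int32(33), [95.9, 184.3]), (np.int32(166), [388.0, 349.8])]
```

View pics/z5.png

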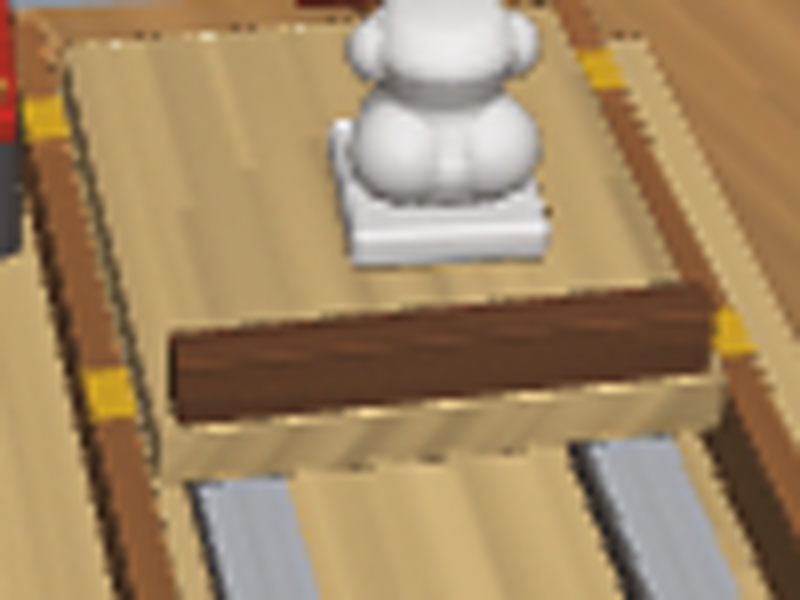

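Torso upright, catch parallel to the rails, board front near x=101. The height evidence is mixed, so I'll use the initial (undropped) picture as the reference for the batten.

```bash
python3 -c "
from go import *
W=lambda x,y,z:np.r_[O+x*ex+y*ey,z]
s0=cv2.imread('pics/scene0.png')
s5=s0.copy()*0; s5[190:340,265:425]=cv2.imread('pics/s5full.png')
def mask(im,poly):
  hsv=cv2.cvtColor(im,cv2.COLOR_BGR2HSV);m=cv2.inRange(hsv,(0,60,0),(20,255,105))
  r=np.zeros(m.shape,np.uint8);cv2.fillPoly(r,[np.int32(poly)],255);r=cv2.dilate(r,np.ones((9,9)));m&=r
  n,l,s,c=cv2.connectedComponentsWithStats(m);i=1+s[1:,4].argmax();return s[i],c[i]
for nm,im,cs in(('start',s0,((-103,30),)),('now',s5,((0,30),(0,23),(2,23)))):
  for x,z in cs:
    p=np.array([W(x+a,b,z+h) for a in(-100,-84) for b in(75,-75) for h in(29,51)])
    q=cv2.convexHull(proj('scene',p).astype(np.float32))[:,0]
    M=cv2.moments(q);st,c=mask(im,q)
    print(nm,x,z,'pred c',round(M['m10']/M['m00'],2),round(M['m01']/M['m00'],2),'area',M['m00'],'meas',c.round(2),st)
"
```

```text
start -103 30 pred c 355.31 286.7 area 1029.4079100694507 meas [355.42 287.85] [319 278  75  20 887]
now 0 30 pred c 344.18 256.06 area 862.5251991099212 meas [344.07 258.96] [311 250  68  18 709]
now 0 23 pred c 344.05 258.63 area 855.7044293798972 meas [344.07 258.96] [311 250  68  18 709]
now 2 23 pred c 343.86 258.09 area 852.9009063683916 meas [344.07 258.96] [311 250  68  18 709]
```

The height estimate favours dropped, and the push stalled at about 11 N against 6 N sliding. The catch swing will confirm it: the bar passes only over a dropped board. Descending beside the peg, then computing the swing path.

>>> send_rows(commands=[{"x":0.6,"y":-0.1,"z":4.5,"wx":0,"wy":0,"wz":0,"fingers":255},{"x":0,"y":0,"z":4.5,"wx":0,"wy":0,"wz":0,"fingers":255},{"x":0,"y":0,"z":4.5,"wx":0,"wy":0,"wz":0,"fingers":255},{"x":0,"y":0,"z":0,"wx":0,"wy":0,"wz":0,"fingers":255}])

```text
time: 11.6
tcp_pos: [592.3, -92.5, 71.5]
orientation: [-179.2, 0.1, 74.1]
force: [-0.8, -0.6, 0.1]
width: -0.3
gripper_force: 0.0
```

```bash
cat > path.py <<'E'
from go import *
L=[]
for t in list(range(5,90,7))+[90]:
    r=np.radians(t);peg=np.array([55+60*np.cos(r),108-60*np.sin(r)])
    ph=np.radians(90*np.clip((t-30)/30,0,1))
    c=peg+8*np.array([np.sin(ph),np.cos(ph)])+[11*np.clip((t-5)/25,0,1),14.5*np.clip((90-t)/30,0,1)]
    L.append((round(c[0],1),round(c[1],1),76))
E
python3 -c "
from path import *
go(*L)"
```

```text
t 11.6 yaw [-1.7922e+02  8.0000e-02  7.4070e+01] rails [111.4 127.5] z 71.5 F 0.8 -0.6 0.1 w -0.3
(np.float64(114.8), np.float64(125.3), 76) tool cm [-0.34 -0.23 -0.45]
(np.float64(116.8), np.float64(118.0), 76) tool cm [-0.2  -0.73  0.01]
(np.float64(117.9), np.float64(111.0), 76) tool cm [-0.11 -0.7   0.01]
(np.float64(118.2), np.float64(104.2), 76) tool cm [-0.03 -0.68  0.01]
(np.float64(117.6), np.float64(97.7), 76) tool cm [ 0.06 -0.65  0.01]
(np.float64(116.0), np.float64(90.9), 76) tool cm [ 0.16 -0.68  0.01]
(np.float64(113.1), np.float64(83.7), 76) tool cm [ 0.29 -0.72  0.01]
(np.float64(108.9), np.float64(76.4), 76) tool cm [ 0.42 -0.73  0.01]
(np.float64(103.1), np.float64(69.5), 76) tool cm [ 0.58 -0.69  0.01]
(np.float64(96.5), np.float64(63.0), 76) tool cm [ 0.66 -0.65  0.01]
(np.float64(89.5), np.float64(57.3), 76) tool cm [ 0.7  -0.57  0.01]
(np.float64(82.4), np.float64(52.5), 76) tool cm [ 0.71 -0.48  0.01]
(np.float64(75.0), np.float64(48.5), 76) tool cm [ 0.74 -0.4   0.  ]
(np.float64(74.0), np.float64(48.0), 76) tool cm [ 0.1  -0.05  0.  ]
```

>>> send_rows(commands=[{"x":-0.3,"y":0,"z":-0.4,"wx":0,"wy":0,"wz":0,"fingers":255},{"x":-0.2,"y":-0.9,"z":0,"wx":0,"wy":0,"wz":0,"fingers":255},{"x":-0.1,"y":-0.7,"z":0,"wx":0,"wy":0,"wz":0,"fingers":255},{"x":0,"y":-0.7,"z":0,"wx":0,"wy":0,"wz":0,"fingers":255},{"x":0.05,"y":-0.7,"z":0,"wx":0,"wy":0,"wz":0,"fingers":255},{"x":0,"y":0,"z":0,"wx":0,"wy":0,"wz":0,"fingers":255}])

```text
time: 12.2
tcp_pos: [566.8, -91.8, 81.8]
orientation: [-180.0, 0.0, 73.9]
force: [0.1, -0.1, 0.5]
width: 0.2
gripper_force: 0.0
```

```bash
python3 -c "
from path import *
go(*L[4:])"
```

```text
t 12.2 yaw [-1.7999e+02  5.0000e-02  7.3880e+01] rails [117.8 102.8] z 81.8 F 0.1 0.1 0.5 w 0.2
(np.float64(117.6), np.float64(97.7), 76) tool cm [ 0.02 -0.51  0.58]
(np.float64(116.0), np.float64(90.9), 76) tool cm [ 0.16 -0.68  0.  ]
(np.float64(113.1), np.float64(83.7), 76) tool cm [ 0.29 -0.72 -0.  ]
(np.float64(108.9), np.float64(76.4), 76) tool cm [ 0.42 -0.73 -0.  ]
(np.float64(103.1), np.float64(69.5), 76) tool cm [ 0.58 -0.69 -0.  ]
(np.float64(96.5), np.float64(63.0), 76) tool cm [ 0.66 -0.65 -0.  ]
(np.float64(89.5), np.float64(57.3), 76) tool cm [ 0.7  -0.57 -0.  ]
(np.float64(82.4), np.float64(52.5), 76) tool cm [ 0.71 -0.48 -0.  ]
(np.float64(75.0), np.float64(48.5), 76) tool cm [ 0.74 -0.4  -0.  ]
(np.float64(74.0), np.float64(48.0), 76) tool cm [ 0.1  -0.05 -0.  ]
```

>>> send_rows(commands=[{"x":0,"y":-0.5,"z":0.4,"wx":0,"wy":0,"wz":0,"fingers":255},{"x":0.15,"y":-0.7,"z":0,"wx":0,"wy":0,"wz":0,"fingers":255},{"x":0.15,"y":-0.4,"z":0,"wx":0,"wy":0,"wz":0,"fingers":255},{"x":0.15,"y":-0.3,"z":0,"wx":0,"wy":0,"wz":0,"fingers":255},{"x":0,"y":0,"z":0,"wx":0,"wy":0,"wz":0,"fingers":255}])

```text
time: 12.7
tcp_pos: [550.5, -81.8, 77.2]
orientation: [-180.0, 0.0, 73.9]
force: [-0.6, 0.3, -0.8]
width: 0.1
gripper_force: 0.0
```

```bash
python3 -c "
from path import *
go(*L[7:])
a=viewer.snapshot('wrist')[:,:,::-1];b=viewer.snapshot('scene')[:,:,::-1][190:340,265:425]
cv2.imwrite('pics/w6.png',cv2.hconcat([cv2.resize(a,(400,300)),cv2.resize(b,(320,300))]))"
```

```text
t 12.7 yaw [-179.97    0.     73.89] rails [112.8  84.3] z 77.2 F -0.1 -0.6 -0.8 w 0.1
(np.float64(108.9), np.float64(76.4), 76) tool cm [ 0.39 -0.79  0.12]
(np.float64(103.1), np.float64(69.5), 76) tool cm [ 0.58 -0.69  0.  ]
(np.float64(96.5), np.float64(63.0), 76) tool cm [ 0.66 -0.65  0.  ]
(np.float64(89.5), np.float64(57.3), 76) tool cm [ 0.7  -0.57  0.  ]
(np.float64(82.4), np.float64(52.5), 76) tool cm [ 0.71 -0.48  0.  ]
(np.float64(75.0), np.float64(48.5), 76) tool cm [ 0.74 -0.4   0.  ]
(np.float64(74.0), np.float64(48.0), 76) tool cm [ 0.1  -0.05  0.  ]
```

View pics/w6.png

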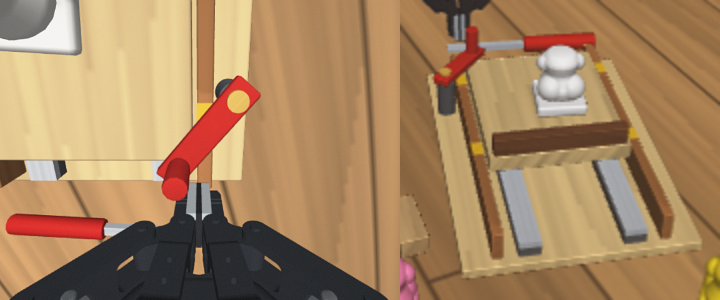

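The catch is about 45° in, with its bar over the board's corner, and it met no resistance, so the board is down. Continuing the swing.

>>> send_rows(commands=[{"x":0.4,"y":-0.8,"z":0,"wx":0,"wy":0,"wz":0,"fingers":255},{"x":0.6,"y":-0.7,"z":0,"wx":0,"wy":0,"wz":0,"fingers":255},{"x":0.65,"y":-0.65,"z":0,"wx":0,"wy":0,"wz":0,"fingers":255},{"x":0.5,"y":-0.4,"z":0,"wx":0,"wy":0,"wz":0,"fingers":255},{"x":0.2,"y":-0.2,"z":0,"wx":0,"wy":0,"wz":0,"fingers":255},{"x":0,"y":0,"z":0,"wx":0,"wy":0,"wz":0,"fingers":255}])

```text
time: 13.4
tcp_pos: [530.8, -51.4, 77.3]
orientation: [-180.0, 0.0, 73.9]
force: [-0.1, -1.3, -0.5]
width: 0.1
gripper_force: 0.0
```

```bash
cat > red.py <<'E'
from path import *
def red(n='wrist'):
    im=viewer.snapshot(n)
    hsv=cv2.cvtColor(im,cv2.COLOR_RGB2HSV);m=cv2.inRange(hsv,(0,150,90),(8,255,255))|cv2.inRange(hsv,(172,150,90),(180,255,255))
    N,l,s,c=cv2.connectedComponentsWithStats(m)
    for i in range(1,N):
        if s[i,4]>(300 if n=='wrist' else 20):
            r=cv2.minAreaRect(np.argwhere(l==i)[:,::-1].astype(np.float32));print(n,s[i,4],'rect in rails',loc(onplane(n,cv2.boxPoints(r),66)).tolist())
E
python3 -c "
from red import *
go(*L[10:]);red()"
```

```text
t 13.4 yaw [-179.98    0.     73.91] rails [89.1 56.9] z 77.3 F 1.2 0.3 -0.5 w 0.1
(np.float64(89.5), np.float64(57.3), 76) tool cm [-0.04  0.04  0.13]
(np.float64(82.4), np.float64(52.5), 76) tool cm [ 0.71 -0.48  0.  ]
(np.float64(75.0), np.float64(48.5), 76) tool cm [ 0.74 -0.4   0.  ]
(np.float64(74.0), np.float64(48.0), 76) tool cm [ 0.1  -0.05  0.  ]
wrist 9719 rect in rails [[61.9, 35.5], [35.3, 116.9], [67.4, 130.9], [97.7, 44.4]]
wrist 3161 rect in rails [[150.6, -74.8], [129.5, -68.9], [132.4, -9.6], [153.6, -13.2]]
```

Bar at about 75° as planned. Final push to the stop, slightly past it.

>>> send_rows(commands=[{"x":0.7,"y":-0.5,"z":0,"wx":0,"wy":0,"wz":0,"fingers":255},{"x":0.5,"y":-0.3,"z":0,"wx":0,"wy":0,"wz":0,"fingers":255},{"x":0.3,"y":-0.1,"z":0,"wx":0,"wy":0,"wz":0,"fingers":255},{"x":0.2,"y":0,"z":0,"wx":0,"wy":0,"wz":0,"fingers":255},{"x":0,"y":0,"z":0,"wx":0,"wy":0,"wz":0,"fingers":255}])

```text
time: 13.95
tcp_pos: [527.2, -32.8, 77.3]
orientation: [-180.0, -0.0, 73.9]
force: [0.7, -0.6, 0.0]
width: -0.3
gripper_force: 0.0
```

>>> send_rows(commands=[{"x":0.2,"y":0,"z":0,"wx":0,"wy":0,"wz":0,"fingers":255},{"x":0,"y":0,"z":0,"wx":0,"wy":0,"wz":0,"fingers":255}])

```text
time: 14.15
tcp_pos: [527.7, -31.4, 77.2]
orientation: [-180.0, 0.0, 73.8]
force: [0.5, 0.7, 0.2]
width: -0.1
gripper_force: 0.1
```

```bash
python3 -c "
from red import *
go((74,48,76))"
```

```text
t 14.15 yaw [-1.7999e+02  1.0000e-02  7.3840e+01] rails [70.8 48.4] z 77.2 F -0.8 0.3 0.2 w -0.1
(74, 48, 76) tool cm [-0.32 -0.04  0.12]
```

>>> send_rows(commands=[{"x":0.15,"y":0,"z":0,"wx":0,"wy":0,"wz":0,"fingers":255},{"x":0,"y":0,"z":0,"wx":0,"wy":0,"wz":0,"fingers":255}])

```text
time: 14.35
tcp_pos: [527.8, -31.3, 77.2]
orientation: [-180.0, 0.1, 73.8]
force: [-1.5, -3.3, 1.7]
width: 0.0
gripper_force: 1.8
```

>>> send_rows(commands=[{"x":0.15,"y":0,"z":0,"wx":0,"wy":0,"wz":0,"fingers":255},{"x":0,"y":0,"z":0,"wx":0,"wy":0,"wz":0,"fingers":255}])

```text
time: 14.55
tcp_pos: [527.8, -31.2, 77.2]
orientation: [-180.0, 0.2, 73.8]
force: [-2.2, -5.2, 2.4]
width: -0.0
gripper_force: 3.2
```

>>> send_rows(commands=[{"x":0.15,"y":0,"z":0,"wx":0,"wy":0,"wz":0,"fingers":255},{"x":0,"y":0,"z":0,"wx":0,"wy":0,"wz":0,"fingers":255}])

```text
time: 14.75
tcp_pos: [527.8, -31.1, 77.2]
orientation: [-179.9, 0.3, 73.7]
force: [-3.0, -8.0, 4.4]
width: -0.1
gripper_force: 4.5
```

```bash
python3 -c "
from red import *
go((74,48,76))"
```

```text
t 14.75 yaw [-179.92    0.34   73.72] rails [70.4 48.4] z 77.2 F 8.5 -0.6 4.4 w -0.1
(74, 48, 76) tool cm [-0.36 -0.04  0.12]
```

The force rises with no further movement, so the catch is at its stop. I'll retract and check.

>>> send_rows(commands=[{"x":-1,"y":0,"z":0,"wx":0,"wy":0,"wz":0,"fingers":255},{"x":-2,"y":0,"z":0,"wx":0,"wy":0,"wz":0,"fingers":255},{"x":0,"y":0,"z":-4,"wx":0,"wy":0,"wz":0,"fingers":255},{"x":0,"y":0,"z":-4,"wx":0,"wy":0,"wz":0,"fingers":255},{"x":0,"y":0,"z":-4,"wx":0,"wy":0,"wz":0,"fingers":255},{"x":-4,"y":0,"z":-4,"wx":0,"wy":0,"wz":0,"fingers":255},{"x":-4,"y":0,"z":0,"wx":0,"wy":0,"wz":0,"fingers":255},{"x":-4,"y":0,"z":0,"wx":0,"wy":0,"wz":0,"fingers":255},{"x":0,"y":0,"z":0,"wx":0,"wy":0,"wz":0,"fingers":255},{"x":0,"y":0,"z":0,"wx":0,"wy":0,"wz":0,"fingers":255}])

```text
time: 15.75
tcp_pos: [488.6, -167.0, 232.6]
orientation: [180.0, -0.1, 73.7]
force: [-0.4, 0.1, 0.6]
width: -0.2
gripper_force: 0.0
```

```bash
python3 -c "
from red import *
go((74,48,76));red();red('top')
b=viewer.snapshot('scene')[190:340,265:425]
def ctr(b,f,off):
  hsv=cv2.cvtColor(b,f);m=cv2.inRange(hsv,(0,60,0),(20,255,105));m[:50]=0
  n,l,s,c=cv2.connectedComponentsWithStats(m)
  return [(int(s[i,4]),(c[i]+[265,190]).round(2).tolist()) for i in range(1,n) if s[i,4]>300]
def white(b,f):
  hsv=cv2.cvtColor(b,f);m=cv2.inRange(hsv,(0,0,190),(180,40,255));n,l,s,c=cv2.connectedComponentsWithStats(m);i=1+s[1:,4].argmax();return s[i],c[i]
p=cv2.imread('pics/s5full.png')
print(ctr(b,cv2.COLOR_RGB2HSV,0),ctr(p,cv2.COLOR_BGR2HSV,0),white(b,cv2.COLOR_RGB2HSV),white(p,cv2.COLOR_BGR2HSV))"
```

```text
t 15.75 yaw [ 1.7996e+02 -7.0000e-02  7.3720e+01] rails [211.9  48.7] z 232.6 F 0.0 -0.4 0.6 w -0.2
(74, 48, 76) tool cm [13.77 -0.1  15.68]
wrist 673 rect in rails [[60.9, 34.3], [57.1, 34.3], [56.6, 121.1], [60.4, 121.4]]
wrist 2375 rect in rails [[186.4, -93.2], [168.3, -89.7], [172.5, -3.3], [190.7, -5.1]]
top 166 rect in rails [[43.2, 32.6], [44.0, 105.0], [64.3, 104.6], [63.4, 32.2]]
top 42 rect in rails [[-691.0, -179.1], [-682.5, -161.6], [-666.9, -168.4], [-675.3, -185.8]]
top 231 rect in rails [[174.4, -118.0], [182.9, -23.0], [202.1, -24.6], [193.5, -119.5]]
top 45 rect in rails [[-638.6, -360.4], [-630.0, -343.2], [-613.1, -350.3], [-621.7, -367.4]]
[(717, [344.09, 258.97])] [(709, [344.07, 258.96])] (array([ 70,  23,  22,  12, 183], dtype=int32), array([80.30054645, 28.61202186])) (array([ 70,  23,  22,  12, 183], dtype=int32), array([80.30054645, 28.61202186]))
```

The catch lies at 90° across the board, and the board and torso haven't moved since seating. Handing in.

```bash
python3 -c "
from bench import bot
print(bot.sign_off())"
```

```text
the job is handed in; nothing more can be done
None
```

I pushed the board along the rails into its notches with the torso still standing, swung the catch to its stop straight across the board's edge, and handed the job in after about 16 s of the 58 s; the catch had started about 25° in, so I first nudged it back out of the board's way.

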